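Clamp an engraving blank in the crank-knob vise

TASK

Get the dark wooden block in the engraving vise ready for marking: slide it along the bed until its end is up against the steel end stop, then wind the vise jaw in by turning the crank knob that rides on it, until the block is held square and the jaw's sprung rubber pad is pressed about half-way in - firm, but never bottomed out. Leave the other things on the table where they are.

Things in the scene. Friction and masses are not known exactly. Their poses are not given: they have to be found in the camera images.
- vise: Engraving vise fixed to the table: aluminium bed 300 x 150 mm, 18 mm thick. Origin: on the table, 10 mm to +x of the bed's centre. x runs along the bed in the direction in which the jaw closes, y across, z up. The fixed back jaw (dark steel bar across the bed, top 40 mm above the table) has its face somewhere between x = +52 and +68 mm: feel or see where.
- end_stop (a point): Middle of the inner face of the end stop, on its top edge: a steel bar along the bed's -y side, 95 mm long (vise x = -25 to +70 mm), inner face at vise y = -35 mm, top 36 mm above the table.
- carriage: The moving jaw, a dark steel slide 64 mm wide (y), 20 mm high. Origin: on the bed's top under the crank axis; axes as the vise's. At its front (+x) a sprung rubber pad 60 mm wide, top 39 mm above the table, face 65 mm ahead of this origin when free; it gives back up to 7 mm at 3 N per mm, then bottoms. The carriage moves to +x 10 mm per rad of crank and stays where left.
- crank (a joint): Crank angle (rad), 0 to 8: grows turning clockwise seen from above, which closes the jaw. A level aluminium disc 96 mm in diameter on the carriage, top 58 mm above the table, one upright peg near its rim. Turning it takes about 0.20 N m (4 to 7 N at the peg), plus 0.03 N m per mm of pad compression.
- crank_axis (a point): Centre of the crank disc's top face (58 mm above the table); it moves with the carriage.
- crank_peg (a point): The finger peg: upright steel cylinder 12 mm in diameter, 40 mm from the crank axis, standing 35 mm above the disc (top 93 mm above the table). This point is on its centre line, 18 mm above the disc.
- blank: The dark wooden block to be clamped, loose on the vise bed between the jaws: 40 mm along its x, 60 mm along its y, 38 mm high (about 75 g). Origin: centre of its underside, z up; its x axis lies roughly along the vise's x. It stands 16 mm higher than the jaws. It starts 15 to 35 mm short of the end stop, a little askew, touching neither jaw.
- spare: Another flat wooden block, 50 x 75 x 22 mm, lying on the table; not for this job. Origin: centre of its underside.
- wrench: Steel wrench lying on the table, a bystander.
- tumbler: Steel tumbler, 72 mm in diameter, 170 mm high, upright, a bystander.
- mug: Dark steel mug with a handle, 76 mm in diameter, 80 mm high, a bystander.
- brush: Brush lying on the table, a bystander.
- tagtin: Round flat steel tin, 96 mm in diameter, 31 mm high, a bystander.
There are look-alikes about, which are no part of the job. What is shaped like the blank but red, white or yellow is not meant.

How it is judged (in metres and radians):
On the way, in this order (a step that is already met when the one before it is completed fails the run):
1. the block's end is up against the end stop (within 4 mm), not yet clamped (y of blank in the frame of vise below -0.001 m and contact force between blank and carriage below 2 N), for 0.2 s.
2. the jaw's pad presses on the block (contact force between blank and carriage above 4 N), for 0.2 s.
At the end, for the whole second after the job is handed in: The block lies flat and square (within 3 degrees) on the vise bed, its end within 4 mm of the end stop, clamped by the jaw's pad with 4 to 19 N (pad pressed in about 1.5 to 6 mm), at rest (contact force between blank and carriage between 4 and 19 N and y of blank in the frame of vise between -0.009 and -0.001 m and z of blank in the frame of vise below 0.021 m and angle between the x axis of blank and the x axis of vise, either way round below 0.05 rad and angle between blank's own z axis and vertical below 0.05 rad and linear speed of blank below 0.01 m/s); the robot touches nothing.
It fails at once if the pad was bottomed out: more than 24 N on the block (contact force between blank and carriage above 24 N).
It fails at once if another thing on the table was moved more than 30 mm (distance of any of spare, wrench, tumbler, mug, brush, tagtin from where it was at the start of the episode above 0.03 m).
It also fails if it takes over 72 s, if anything falls off the work surface, if the arm or the gripper's body presses on something with over 40 N, if the wrist force passes 120 N, or if a joint passes its speed limit or range.

ROBOT

A 6-joint arm with a two-finger parallel gripper is mounted at the origin on the work surface. World frame = base frame: x ahead of the robot, y to its left, z up, the work surface at z = 0. Lengths are in m, angles in degrees, forces in N, time in s.
With the tool pointing down it reaches from about 0.25 to 0.725 m from the base axis. Payload 9.7 kg.
Tool frame: the origin (TCP) lies midway between the tips of the shut fingers; the grasp point (between the pads) lies 19 mm behind it; z points along the fingers, x is the direction in which the jaws open and shut, and the axes are right-handed (so a half turn about z gives the same grasp; the last joint's range is limited). The gripper opens to 85 mm and grips with 20 to 120 N. Pads are 22 mm wide; open, the fingers measure 114 mm over their backs; the gripper's body (76 mm by 85 mm) begins 54 mm behind the grasp point. The pads swing forward as they close: fully open they stand 13 mm farther back than shut.
Start: joints at [-75.516, 4.979, 10.078, 95.1, 0, 90], TCP at [0.138, -0.533, 0.231] pointing down, gripper open.
Joint ranges: [-179.16, 179.16], [-48.56, 103.87], [-65.8, 70.77], [-126.05, 130.52], [-82.76, 87.17], [-180, 180]. Speed limits (degrees/s): [127.2, 127.2, 147.25, 180, 180, 180].

INTERFACE

Orientations are given as [roll, pitch, yaw] about the fixed x, y, z axes, in that order (R = Rz(yaw) Ry(pitch) Rx(roll)).
In Python, from workcell import sensors, camera, get_calibration, bot, recognise, place_of gives the robot as it stands. The module is installed in compiled form; this text tells all that it offers.
- The arm moves only by the tool send_rows, never from a script. Its argument "plan" is a list of rows, each a list of 3 entries, a list of its own where there are three numbers: the shift along the tool's x, y, z normalised to -1 to 1, where 1 is 0.3 m, then the turn, a rotation vector about the tool's x, y, z normalised to -1 to 1, where 1 is pi rad, then the closure, from -1 (fully open) to 1 (shut). In form: [[[x, y, z], [rx, ry, rz], claw], ...]. A call has 1 to 10 rows; each row is the pose to reach, as a shift and turn from the pose commanded when the call began, along the tool's axes at that moment, turning the shorter way round; what a row does not reach only later rows make up. A row lasts 1/10 s, in which the tool goes at most 50 mm and 8.59 degrees, less where a joint would pass 70% of its speed; a pose out of reach is approached as far as the arm can. A call with a number of a shift or a turn outside -1 to 1 is refused whole. A call with a gripper value outside its range is refused whole. The fingers move at their own pace and stop on an object; "force" is the grip in N (left out, the last holds). Time passes only in rows, so rows that repeat a pose let the fingers close. It gives the time, the measured TCP pose, the force and the opening at its end, in the units of the state.
- sensors.get_obs(): the state, without advancing time (a new reading comes with each control period).
- camera(name): name is "scene" or "top" or "wrist"; returns the picture (384x512x3 uint8, blue, green, red); there is no depth.
- get_calibration(name): a dict with "fx", "fy", "cx", "cy" (pixels), "R" (3x3) and "t" (3): a world point X has camera coordinates R X + t. Camera axes: x right, y down, z forward; pixel columns grow to the right and rows downward; lengths in m; the calibration is good to about 2 mm. A picture is of the moment at which its call begins: read the wrist's pose just before it. get_calibration takes no time and is no camera call; for the wrist camera it gives the pose at the moment of the call.
- bot.job_done(): hands the job in, once; it reports no verdict.
Trained networks look in the newest picture that a camera, given by its name, has taken for a name from the list of things; names that differ only in an ending like _2 or _b are one class to them, and where a whole thing is asked for, a point or a joint stands for the part that bears it (a point fixed in the world has none). Each returns a list of dicts, best first, with "p" (0 to 1); they miss things now and then, are a little off and sometimes report something else, mostly with a low value. They report only what shows in the picture. A call takes as long as a camera call. They do not tell look-alikes from the thing itself.
- recognise(label, camera): "point" ([column, row] in pixels, amid what is visible of it).
- place_of(label, camera): "point" ([column, row] in pixels: a listed point, or the origin of a listed thing).
The state is a dict: "time": time; "q": joint angles; "qd": joint speeds; "joint_efforts": joint torques, N m; "ee_pos": TCP position; "tcp_rot": TCP orientation; "wrist_force": force on the tool from outside, world axes, zero at the start; "torque": the same for the moment, N m; "opening": finger opening in m.
Only numpy, scipy, OpenCV 4.12 (cv2) and the standard library are available. Lean on these libraries where they do the work, as an engineer would, in place of code of your own. Each camera call takes 0.05 s, during which the arm holds its last target. There are 200 camera calls.

## Working session

There is one attempt and no reset: what is moved stays moved. The work goes in short steps, Python scripts to look and compute and a tool call to move; the robot and the scene stay as the last step left them, time stands still between calls to the robot, and variables do not carry over. Pictures are saved under pics/ and viewed, on a budget of 10 in all, crops included, one or two more only if the job needs it, and the job is handed in when it is done.

Besides the shell and the picture viewer there is one more tool, called as a command line: name --argument value ..., lists and objects as JSON in quotes. send_rows: Moves the arm, as the interface text tells. Scaled input: -1 to 1 covers 0.3 m each way for a shift and pi rad each way for a turn. Its arguments: {"type":"object","properties":{"plan":{"type":"array"},"force":{"type":"number"}},"required":["plan"]}

```bash
mkdir -p pics
cat > h.py <<'E'
import numpy as np, cv2
from workcell import sensors, camera, get_calibration, bot, recognise, place_of
from scipy.spatial.transform import Rotation as Ro
def ray(px,cal,z):
    R=np.array(cal["R"]);t=np.array(cal["t"])
    d=R.T@np.array([(px[0]-cal["cx"])/cal["fx"],(px[1]-cal["cy"])/cal["fy"],1.0]);c=-R.T@t
    return c+d*(z-c[2])/d[2]
def proj(X,cal):
    p=np.array(cal["R"])@np.array(X)+np.array(cal["t"])
    return [cal["fx"]*p[0]/p[2]+cal["cx"],cal["fy"]*p[1]/p[2]+cal["cy"]]
E
python3 - <<'E'
from h import *
print(sensors.get_obs())
H={"vise":0,"end_stop":.036,"carriage":.018,"crank_axis":.058,"crank_peg":.076,"blank":.018,"spare":0,"tumbler":0,"mug":0,"tagtin":0,"wrench":0,"brush":0}
for n in ["top","scene"]:
    im=camera(n);cv2.imwrite(f"pics/{n}0.png",im);cal=get_calibration(n)
    print(n, (-np.array(cal["R"]).T@np.array(cal["t"])).round(3),cal["fx"])
    for l in H:
        for r in place_of(l,n)[:3]:
            if r["p"]>.2: print(l,np.round(r["p"],2),np.round(r["point"],1),ray(r["point"],cal,H[l]).round(4))
E
```

```text
{'time': 0.0, 'q': array([-7.55164068e+01,  5.01268664e+00,  1.00343434e+01,  9.50991452e+01,
       -2.13514195e-05,  8.99998650e+01]), 'qd': array([-0.01752075, -0.07611395, -0.01108981, -0.03243653,  0.00657378,
        0.08220791]), 'joint_efforts': array([ 2.99103849e-03, -5.20394647e+01,  4.64797318e+01,  1.65654626e-02,
        3.95705570e-05,  3.93572364e-06]), 'ee_pos': array([ 0.13750013, -0.53230275,  0.23056685]), 'tcp_rot': array([ 1.79999979e+02,  7.74884271e-02, -7.55162717e+01]), 'wrist_force': array([-0.2429949 , -0.24064782,  0.13777388]), 'torque': array([-0.00109827, -0.00037325, -0.01527948]), 'opening': 0.08529305558952643}
top [ 0.4   -0.017  1.448] 437.81137710024564
vise 0.9 [245.  183.9] [0.5706 0.062  0.    ]
end_stop 0.81 [233.9 173.4] [0.6006 0.0965 0.036 ]
carriage 0.73 [272.9 190.3] [ 0.5477 -0.0309  0.018 ]
crank_axis 0.58 [270.1 189.6] [ 0.5458 -0.0216  0.058 ]
crank_axis 0.49 [245.5 183.6] [0.5647 0.0572 0.058 ]
crank_peg 0.59 [259.8 186.1] [0.5549 0.011  0.076 ]
crank_peg 0.45 [272.9 191.3] [ 0.5386 -0.0304  0.076 ]
blank 0.71 [152.9 191.1] [0.5432 
[... 708 characters left out ...]
k_axis 0.55 [252.9 187.6] [ 0.5502 -0.0204  0.058 ]
crank_peg 0.77 [256.9 196.9] [0.5711 0.0226 0.076 ]
crank_peg 0.5 [264.7 219.7] [0.6066 0.0984 0.076 ]
blank 0.75 [276.4 218.4] [0.5534 0.0969 0.018 ]
blank 0.72 [336.1 219.1] [0.4122 0.2237 0.018 ]
blank 0.68 [293.3 169.7] [ 0.3801 -0.0041  0.018 ]
spare 0.76 [292.  271.5] [0.6335 0.2526 0.    ]
tumbler 0.72 [372.7 237.1] [0.3633 0.3387 0.    ]
tumbler 0.71 [320.5 321.6] [0.6757 0.41   0.    ]
tumbler 0.56 [267.5 217.4] [0.5653 0.0687 0.    ]
mug 0.79 [170.7 142.6] [ 0.6227 -0.3931  0.    ]
tagtin 0.63 [371.3 237. ] [0.3664 0.3355 0.    ]
wrench 0.52 [205.  207.6] [ 0.6949 -0.0929  0.    ]
brush 0.53 [244.3 107.4] [ 0.3057 -0.352   0.    ]
```

Run:
```python
import cv2,numpy as np
a=cv2.imread("pics/top0.png")[120:280,130:400];b=cv2.imread("pics/scene0.png")[130:290,180:400]
a=cv2.resize(a[:,:],(800,474),interpolation=3)
a=cv2.imread("pics/top0.png")[135:245,190:330];b=cv2.imread("pics/scene0.png")[150:260,200:340]
cv2.imwrite("pics/c0.png",np.hstack([cv2.resize(x,(400,314),interpolation=2) for x in (a,b)]))
```

```text
(no output)
```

View pics/c0.png

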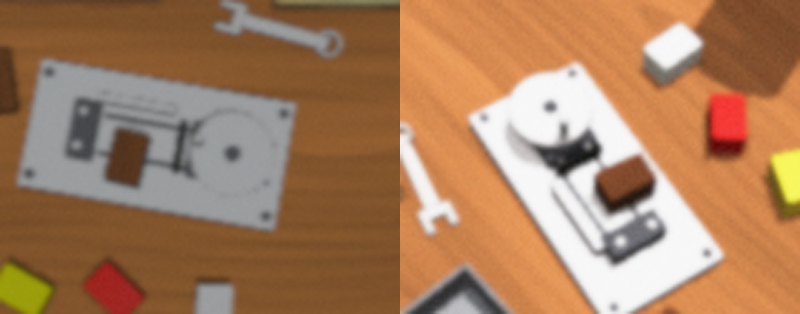

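```bash
cat >> h.py <<'E'
def mv(target,yaw,tilt=(180,0)):
    "scaled shift/turn from the present pose to a tool-down pose"
    o=sensors.get_obs();R0=Ro.from_euler("xyz",o["tcp_rot"],degrees=True)
    s=R0.inv().apply(np.array(target)-o["ee_pos"])/.3
    r=(R0.inv()*Ro.from_euler("xyz",[180,0,yaw],degrees=True)).as_rotvec()/np.pi
    print("shift",s.round(4),"turn",r.round(4)); return s,r
E
python3 - <<'E'
from h import *
c=get_calibration("wrist");o=sensors.get_obs();R0=Ro.from_euler("xyz",o["tcp_rot"],degrees=True)
C=-np.array(c["R"]).T@np.array(c["t"])
print("cam in tool",R0.inv().apply(C-o["ee_pos"]).round(3),"cam axes in tool",(R0.inv().as_matrix()@np.array(c["R"]).T).round(3),c["fx"],c["cx"],c["cy"])
for yaw in (-10,0,-90,80): mv([.5,.03,.27],yaw)
E
```

```text
cam in tool [ 0.    -0.081 -0.143] cam axes in tool [[ 1.     0.001  0.001]
 [-0.001  0.948  0.32 ]
 [-0.    -0.32   0.948]] 283.6379904550247 256.66748425229196 193.16983301607377
shift [-1.5133 -1.6387 -0.129 ] turn [-0.     0.    -0.364]
shift [-1.5133 -1.6387 -0.129 ] turn [-0.      0.     -0.4195]
shift [-1.5133 -1.6387 -0.129 ] turn [0.     0.     0.0805]
shift [-1.5133 -1.6387 -0.129 ] turn [-0.     0.    -0.864]
```

send_rows --plan '[[[-0.8,-0.85,0],[0,0,-0.43],-1],[[-0.8,-0.85,0],[0,0,-0.43],-1],[[-0.8,-0.85,0],[0,0,-0.43],-1],[[-0.8,-0.85,0],[0,0,-0.43],-1],[[-0.8,-0.85,0],[0,0,-0.43],-1],[[-0.8,-0.85,0],[0,0,-0.43],-1],[[-0.8,-0.85,0],[0,0,-0.43],-1],[[-0.8,-0.85,0],[0,0,-0.43],-1],[[-0.8,-0.85,0],[0,0,-0.43],-1],[[-0.8,-0.85,0],[0,0,-0.43],-1]]' --force 20

```text
time: 2.3
ee_pos: [0.3247, -0.2359, 0.2315]
tcp_rot: [180.0, -0.0, 2.1]
wrist_force: [-0.1, 0.2, 0.3]
opening: 0.0852
```

Run:
```python
from h import *
print(sensors.get_obs()["q"].round(1));mv([.5,.03,.2],80)
```

```text
[-36.  -15.2  -8.6  96.6  -0.   51.9]
shift [ 0.6163 -0.8642  0.1048] turn [ 1.000e-04 -0.000e+00 -4.328e-01]
```

send_rows --plan '[[[0.616,-0.864,0.1],[0,0,-0.433],-1],[[0.616,-0.864,0.1],[0,0,-0.433],-1],[[0.616,-0.864,0.1],[0,0,-0.433],-1],[[0.616,-0.864,0.1],[0,0,-0.433],-1],[[0.616,-0.864,0.1],[0,0,-0.433],-1],[[0.616,-0.864,0.1],[0,0,-0.433],-1],[[0.616,-0.864,0.1],[0,0,-0.433],-1],[[0.616,-0.864,0.1],[0,0,-0.433],-1],[[0.616,-0.864,0.1],[0,0,-0.433],-1],[[0.616,-0.864,0.1],[0,0,-0.433],-1]]'

```text
time: 3.3
ee_pos: [0.5007, 0.0285, 0.2011]
tcp_rot: [-180.0, 0.0, 79.7]
wrist_force: [-0.3, -1.3, -0.3]
opening: 0.0855
```

Run:
```python
from h import *
print(sensors.get_obs()["q"].round(1))
H={"vise":0,"end_stop":.036,"carriage":.018,"crank_axis":.058,"crank_peg":.076,"blank":.018}
n="wrist";cal=get_calibration(n);im=camera(n);cv2.imwrite("pics/w1.png",im);np.savez("w1.npz",**cal)
for l in H:
    for r in place_of(l,n)[:3]:
        if r["p"]>.2: print(l,np.round(r["p"],2),np.round(r["point"],1),ray(r["point"],cal,H[l]).round(4))
cv2.imwrite("pics/w1b.png",cv2.resize(im,(800,600)))
```

```text
[ 3.3 -2.2 -0.6 91.6 -0.  13.6]
vise 0.62 [299.5 213. ] [0.5695 0.0725 0.    ]
vise 0.38 [319.9 197.3] [ 0.5525  0.1012 -0.    ]
end_stop 0.87 [321.7 249.2] [0.6062 0.09   0.036 ]
carriage 0.78 [221.2 216.6] [ 0.5492 -0.0258  0.018 ]
carriage 0.52 [322.6 247.6] [0.6151 0.0942 0.018 ]
crank_axis 0.69 [218.9 231.4] [ 0.5502 -0.0237  0.058 ]
crank_peg 0.94 [255.8 242.9] [0.562 0.016 0.076]
blank 0.92 [208.3  65.7] [ 0.3782 -0.0018  0.018 ]
blank 0.88 [318.7 197.8] [0.5459 0.0966 0.018 ]
blank 0.83 [407.5  49.1] [0.3994 0.2049 0.018 ]
```

View pics/w1b.png

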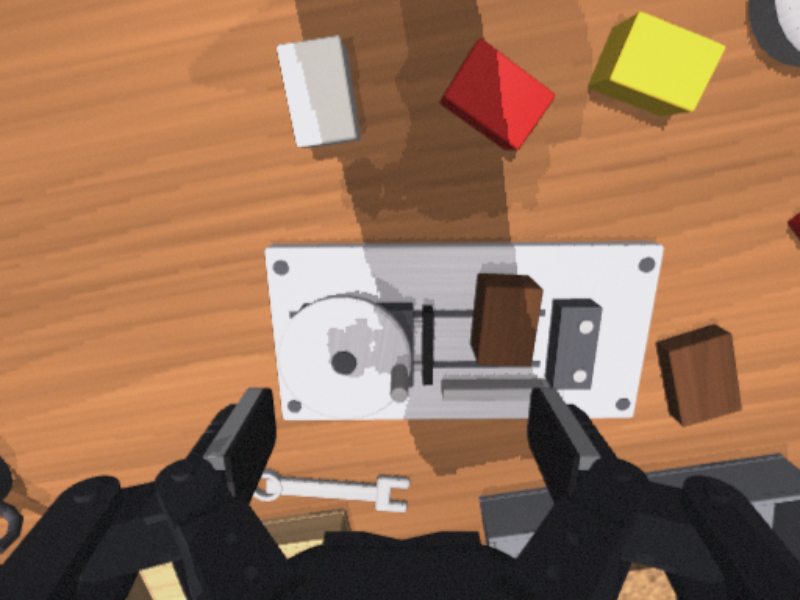

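Run:
```python
from h import *
im=cv2.imread("pics/w1.png")[150:280,165:431]
cv2.imwrite("pics/w1c.png",cv2.resize(im,None,fx=3,fy=3,interpolation=2))
```

```text
(no output)
```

View pics/w1c.png

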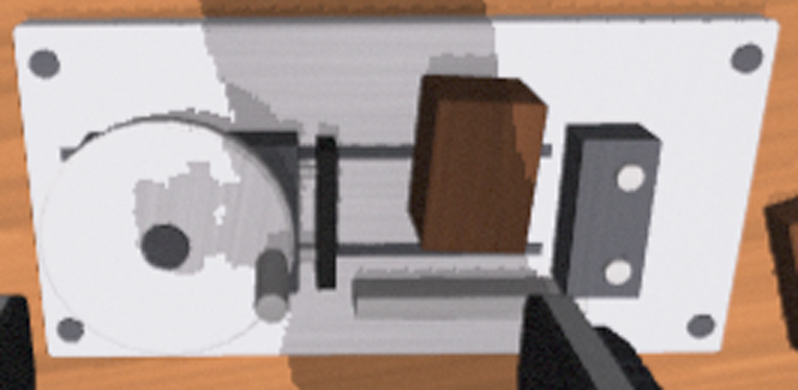

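Run:
```python
from h import *
from scipy.optimize import least_squares
cal=dict(np.load("w1.npz"))
f=lambda u,v,z: ray([165+u/3,150+v/3],cal,z)
bed=np.array([f(*p,.018) for p in [(14,25),(778,22),(722,351),(50,355)]])[:,:2]
loc=np.array([[-.16,.075],[.14,.075],[.14,-.075],[-.16,-.075]])
def fit(P,L):
    def T(q): c,s=np.cos(q[2]),np.sin(q[2]); return L@np.array([[c,s],[-s,c]])+q[:2]
    r=least_squares(lambda q:(T(q)-P).ravel(),[*P.mean(0),1.4]);print(r.x[:2].round(4),np.degrees(r.x[2]).round(2),"res",(r.fun*1e3).round(1));return r.x
V=fit(bed,loc)
def tov(X): c,s=np.cos(V[2]),np.sin(V[2]); d=np.array(X)[:2]-V[:2]; return (np.array([c*d[0]+s*d[1],-s*d[0]+c*d[1]])*1e3).round(1)
B=fit(np.array([f(*p,.056) for p in [(437,104),(547,104),(527,251),(423,249)]])[:,:2],np.array([[-.02,.03],[.02,.03],[.02,-.03],[-.02,-.03]]))
print("block vise",tov(B[:2]),np.degrees(B[2]-V[2]))
for n,p in dict(jawT=(582,140,.04),jawB=(570,297,.04),peg=(272,306,.093),hub=(165,246,.058),pad=(337,139,.039),padB=(335,287,.039),stopL=(357,297,.036)).items(): X=f(*p);print(n,X.round(4),tov(X))
print("stop place_of",tov([.6062,.09]),"axis",tov([.5502,-.0237]),"peg",tov([.562,.016]))
np.save("V.npy",V)
```

```text
[0.5669 0.0749] 80.21 res [-0.7 -1.2 -1.1  2.6  1.   0.3  0.8 -1.8]
[0.5463 0.0968] 78.41 res [-2.  -0.4 -0.8  0.6  1.6  0.3  1.3 -0.6]
block vise [18.1 24.1] -1.798664068197186
jawT [0.5441 0.1382 0.04  ] [58.5 33.3]
jawB [0.6107 0.1291 0.04  ] [ 60.9 -33.9]
peg [0.5629 0.0157 0.093 ] [-59.   -6.1]
hub [ 0.5511 -0.0227  0.058 ] [-98.8  -1. ]
pad [0.5276 0.047  0.039 ] [-34.1  34. ]
padB [0.5899 0.0364 0.039 ] [-34.  -29.2]
stopL [0.5978 0.0445 0.036 ] [-24.7 -35.5]
stop place_of [ 21.6 -36.1] axis [-100.    -0.2] peg [-58.8  -5.1]
```

Run:
```python
from h import *
mv([.5463,.0968,.12],80.2);mv([.5463,.0968,.043],80.2)
```

```text
shift [0.2512 0.1091 0.2712] turn [ 0.    -0.    -0.003]
shift [0.2512 0.109  0.5278] turn [ 0.    -0.    -0.003]
```

send_rows --plan '[[[0.251,0.109,0.1],[0,0,-0.003],-0.32],[[0.251,0.109,0.27],[0,0,-0.003],-0.32],[[0.251,0.109,0.27],[0,0,-0.003],-0.32],[[0.251,0.109,0.27],[0,0,-0.003],-0.32],[[0.251,0.109,0.27],[0,0,-0.003],-0.32]]'

```text
time: 4.15
ee_pos: [0.5459, 0.0969, 0.1209]
tcp_rot: [-180.0, 0.0, 80.3]
wrist_force: [-0.2, 0.1, 0.5]
opening: 0.0567
```

Run:
```python
from h import *
mv([.5463,.0968,.043],80.2)
```

```text
shift [1.000e-04 1.500e-03 2.596e-01] turn [-0.0001  0.0001  0.0007]
```

send_rows --plan '[[[0,0.001,0.09],[0,0,0],-0.32],[[0,0.001,0.18],[0,0,0],-0.32],[[0,0.001,0.23],[0,0,0],-0.32],[[0,0.001,0.26],[0,0,0],-0.32],[[0,0.001,0.26],[0,0,0],-0.2],[[0,0.001,0.26],[0,0,0],0],[[0,0.001,0.26],[0,0,0],0.2],[[0,0.001,0.26],[0,0,0],0.3],[[0,0.001,0.26],[0,0,0],0.3],[[0,0.001,0.26],[0,0,0],0.3]]' --force 20

```text
time: 5.15
ee_pos: [0.5472, 0.0971, 0.0439]
tcp_rot: [179.9, -0.0, 80.4]
wrist_force: [-0.8, -1.3, 6.8]
opening: 0.0396
```

send_rows --plan '[[[0,0.02,0],[0,0,0],0.3],[[0,0.04,0],[0,0,0],0.3],[[0,0.06,0],[0,0,0],0.3],[[0,0.08,0],[0,0,0],0.3],[[0,0.08,0],[0,0,0],0.3]]'

```text
time: 5.65
ee_pos: [0.5713, 0.0933, 0.0439]
tcp_rot: [179.9, -0.1, 80.4]
wrist_force: [0.3, -0.2, 5.9]
opening: 0.0399
```

send_rows --plan '[[[0,0.005,0],[0,0,0],0.3],[[0,0.01,0],[0,0,0],0.3],[[0,0.01,0],[0,0,0],0.3]]'

```text
time: 5.95
ee_pos: [0.5735, 0.0929, 0.044]
tcp_rot: [179.9, -0.1, 80.4]
wrist_force: [-3.8, 0.0, 7.1]
opening: 0.0401
```

send_rows --plan '[[[0,0.004,0],[0,0,0],0.3],[[0,0.008,0],[0,0,0],0.3],[[0,0.008,0],[0,0,0],0.3]]'

```text
time: 6.25
ee_pos: [0.5756, 0.0925, 0.0439]
tcp_rot: [179.9, -0.0, 80.4]
wrist_force: [-5.7, 0.7, 8.0]
opening: 0.0398
```

send_rows --plan '[[[0,0.004,0],[0,0,0],0.3],[[0,0.007,0],[0,0,0],0.3],[[0,0.007,0],[0,0,0],0.3]]'

```text
time: 6.55
ee_pos: [0.5771, 0.0919, 0.0439]
tcp_rot: [-180.0, -0.0, 80.4]
wrist_force: [-7.8, -1.0, 10.5]
opening: 0.0393
```

send_rows --plan '[[[0,0.004,0],[0,0,0],0.3],[[0,0.007,0],[0,0,0],0.3],[[0,0.007,0],[0,0,0],0.3]]'

```text
time: 6.85
ee_pos: [0.5777, 0.0917, 0.0437]
tcp_rot: [-179.8, 0.0, 80.4]
wrist_force: [-14.6, 0.5, 13.8]
opening: 0.0394
```

Run:
```python
from h import *
V=np.load("V.npy");d=sensors.get_obs()["ee_pos"][:2]-V[:2];c,s=np.cos(V[2]),np.sin(V[2]);print(c*d[0]+s*d[1],-s*d[0]+c*d[1])
im=camera("wrist")
cv2.imwrite("pics/w2.png",cv2.resize(im,(800,600)))
```

```text
0.018400099304316457 -0.007749863504741361
```

View pics/w2.png

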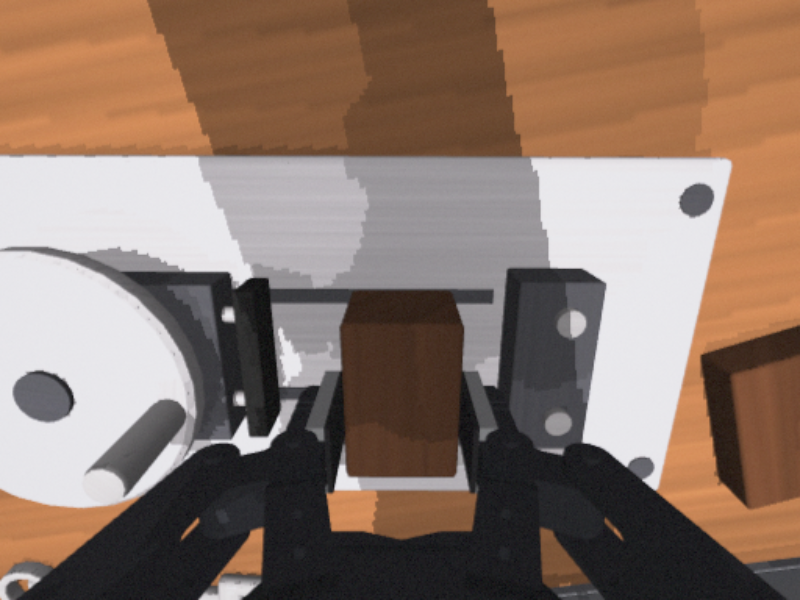

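send_rows --plan '[[[0,-0.006,0],[0,0,0],0.3],[[0,-0.006,0],[0,0,0],0.2],[[0,-0.006,0],[0,0,0],0.0],[[0,-0.006,0],[0,0,0],-0.2],[[0,-0.006,0],[0,0,0],-0.3],[[0,-0.006,0],[0,0,0],-0.3],[[0,-0.006,-0.1],[0,0,0],-0.3],[[0,-0.006,-0.25],[0,0,0],-0.3],[[0,-0.006,-0.4],[0,0,0],-0.3],[[0,-0.006,-0.4],[0,0,0],-0.3]]'

```text
time: 7.9
ee_pos: [0.58, 0.0921, 0.1692]
tcp_rot: [179.5, -0.2, 80.4]
wrist_force: [0.0, 0.0, -0.1]
opening: 0.0556
```

Run:
```python
from h import *
print(sensors.get_obs()["q"].round(1))
n="wrist";cal=get_calibration(n);im=camera(n);cv2.imwrite("pics/w3.png",im);np.savez("w3.npz",**cal)
for l,z in {"end_stop":.036,"crank_axis":.058,"crank_peg":.076,"blank":.018}.items():
    for r in place_of(l,n)[:2]:
        if r["p"]>.2: print(l,np.round(r["p"],2),np.round(r["point"],1),ray(r["point"],cal,z).round(4))
cv2.imwrite("pics/w3b.png",cv2.resize(im,(800,600),interpolation=2))
```

```text
[ 9.   8.7  7.3 88.  -0.  18.7]
end_stop 0.94 [260.5 207.6] [0.6073 0.0915 0.036 ]
crank_axis 0.57 [124.6 182.8] [ 0.5526 -0.0283  0.058 ]
crank_peg 0.64 [165.4 190.5] [0.5614 0.0141 0.076 ]
blank 0.7 [256.3 175.6] [0.5773 0.0921 0.018 ]
blank 0.64 [504.   89.1] [0.5315 0.3443 0.018 ]
```

View pics/w3b.png

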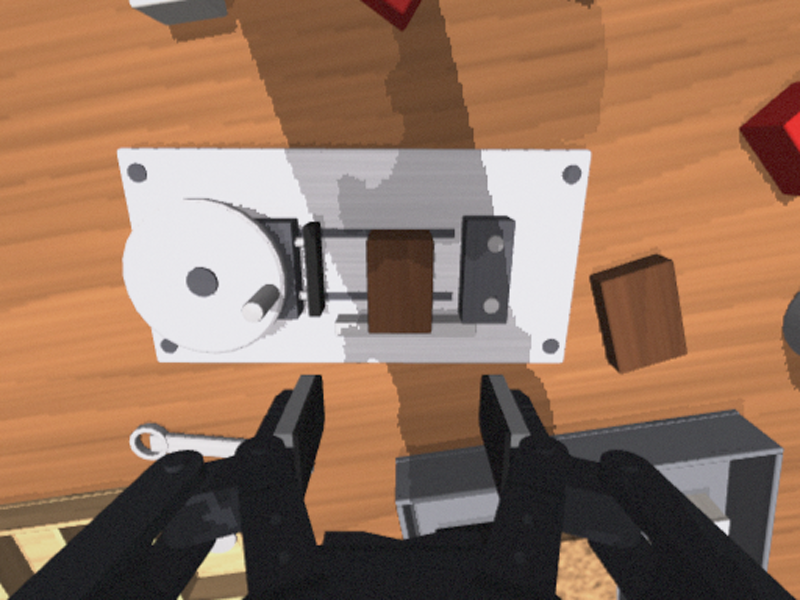

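Run:
```python
from h import *
mv([.5625,.0155,.15],165)
```

```text
shift [-0.2584 -0.0056  0.0359] turn [-8.000e-04 -3.000e-04 -4.702e-01]
```

send_rows --plan '[[[-0.258,-0.006,0.03],[0,0,-0.47],0.18],[[-0.258,-0.006,0.03],[0,0,-0.47],0.18],[[-0.258,-0.006,0.03],[0,0,-0.47],0.18],[[-0.258,-0.006,0.03],[0,0,-0.47],0.18],[[-0.258,-0.006,0.03],[0,0,-0.47],0.18],[[-0.258,-0.006,0.03],[0,0,-0.47],0.18],[[-0.258,-0.006,0.03],[0,0,-0.47],0.18],[[-0.258,-0.006,0.03],[0,0,-0.47],0.18],[[-0.258,-0.006,0.03],[0,0,-0.47],0.18],[[-0.258,-0.006,0.03],[0,0,-0.47],0.18]]'

```text
time: 9.15
ee_pos: [0.5623, 0.0157, 0.1517]
tcp_rot: [-180.0, -0.1, 165.3]
wrist_force: [-0.5, -0.7, -0.3]
opening: 0.0351
```

Run:
```python
from h import *
print(sensors.get_obs()["q"].round(1),sensors.get_obs()["tcp_rot"])
mv([.5625,.0155,.064],165)
n="wrist";cal=get_calibration(n);im=camera(n)
for l,z in {"crank_axis":.058,"crank_peg":.076,"end_stop":.036,"blank":.018}.items():
    for r in place_of(l,n)[:2]:
        if r["p"]>.2: print(l,np.round(r["p"],2),np.round(r["point"],1),ray(r["point"],cal,z).round(4))
cv2.imwrite("pics/w4.png",cv2.resize(im,(800,600)))
```

```text
[  1.6   6.    2.3  86.5   0.  -73.7] [-1.79959328e+02 -1.39990558e-01  1.65309837e+02]
shift [-0.0014 -0.0003  0.2923] turn [-0.0002 -0.0008  0.0017]
crank_axis 0.65 [254.9 151.1] [ 0.5522 -0.0235  0.058 ]
crank_axis 0.52 [ 99.4 125.1] [ 0.6692 -0.076   0.058 ]
crank_peg 0.79 [251.9 202.4] [0.5645 0.0138 0.076 ]
end_stop 0.57 [234.2 262.8] [0.6042 0.0886 0.036 ]
blank 0.96 [265.4 250.2] [0.5709 0.0926 0.018 ]
blank 0.86 [423.3 298.8] [0.4067 0.2026 0.018 ]
```

View pics/w4.png

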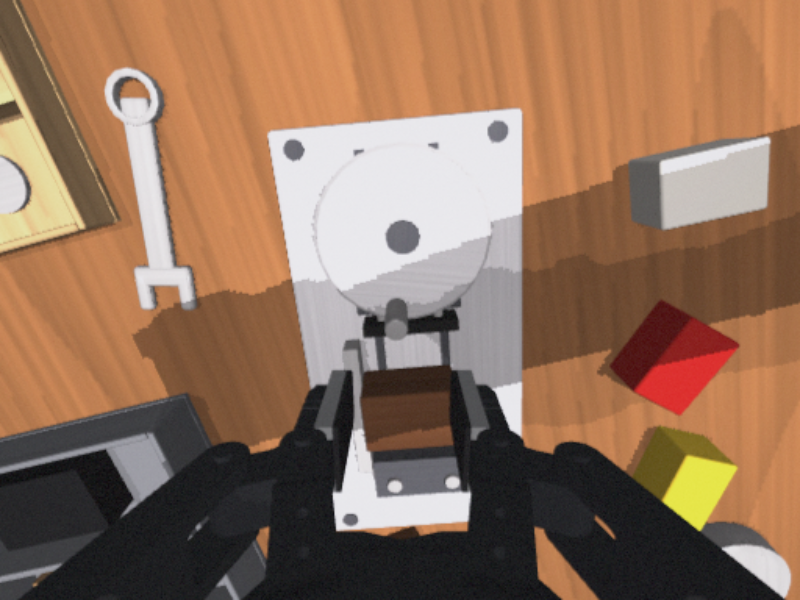

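send_rows --plan '[[[-0.001,0,0.1],[0,0,0],0.18],[[-0.001,0,0.2],[0,0,0],0.18],[[-0.001,0,0.26],[0,0,0],0.18],[[-0.001,0,0.29],[0,0,0],0.18],[[-0.001,0,0.29],[0,0,0],0.5],[[-0.001,0,0.29],[0,0,0],0.8],[[-0.001,0,0.29],[0,0,0],0.9],[[-0.001,0,0.29],[0,0,0],0.9],[[-0.001,0,0.29],[0,0,0],0.9]]' --force 30

```text
time: 10.3
ee_pos: [0.5637, 0.0156, 0.0669]
tcp_rot: [180.0, 0.1, 164.9]
wrist_force: [1.4, -1.0, -1.5]
opening: 0.0108
```

```bash
cat > crank.py <<'E'
from h import *
import sys
# rows for turning the crank by given angles from the present grip; axis a0 (world xy), vise yaw
def plan(angs,a0,psi=80.2):
    o=sensors.get_obs();R0=Ro.from_euler("xyz",o["tcp_rot"],degrees=True);p=o["ee_pos"][:2]
    v=np.array([np.cos(np.radians(psi)),np.sin(np.radians(psi))]);r=p-a0
    print("r",np.hypot(*r),"ang",np.degrees(np.arctan2(r[1],r[0])),"q6",o["q"][5])
    for a in angs:
        c,s=np.cos(-a),np.sin(-a);q=a0+.01*a*v+np.array([c*r[0]-s*r[1],s*r[0]+c*r[1]])
        sh=R0.inv().apply([*(q-p),0])/.3
        print(f"[[{sh[0]:.3f}, {sh[1]:.3f}, 0], [0, 0, {a/np.pi:.4f}], 0.9],")
E
python3 - <<'E'
from crank import *
plan(np.radians(8*np.arange(1,11)),np.array([.5521,-.0233]))
E
```

```text
r 0.04055621240591903 ang 73.35156944069215 q6 -73.36303983096224
[[-0.018, 0.003, 0], [0, 0, 0.0444], 0.9],
[[-0.036, 0.003, 0], [0, 0, 0.0889], 0.9],
[[-0.053, 0.001, 0], [0, 0, 0.1333], 0.9],
[[-0.069, -0.004, 0], [0, 0, 0.1778], 0.9],
[[-0.084, -0.011, 0], [0, 0, 0.2222], 0.9],
[[-0.097, -0.020, 0], [0, 0, 0.2667], 0.9],
[[-0.107, -0.030, 0], [0, 0, 0.3111], 0.9],
[[-0.116, -0.042, 0], [0, 0, 0.3556], 0.9],
[[-0.122, -0.055, 0], [0, 0, 0.4000], 0.9],
[[-0.126, -0.069, 0], [0, 0, 0.4444], 0.9],
```

send_rows --plan '[[[-0.018,0.003,0],[0,0,0.0444],0.9],[[-0.036,0.003,0],[0,0,0.0889],0.9],[[-0.053,0.001,0],[0,0,0.1333],0.9],[[-0.069,-0.004,0],[0,0,0.1778],0.9],[[-0.084,-0.011,0],[0,0,0.2222],0.9],[[-0.097,-0.02,0],[0,0,0.2667],0.9],[[-0.107,-0.03,0],[0,0,0.3111],0.9],[[-0.116,-0.042,0],[0,0,0.3556],0.9],[[-0.116,-0.042,0],[0,0,0.3556],0.9]]'

```text
time: 11.2
ee_pos: [0.5933, -0.0059, 0.0668]
tcp_rot: [-180.0, -0.0, 100.8]
wrist_force: [-3.8, -2.2, 2.1]
opening: 0.0107
```

Run:
```python
from crank import *
a0=np.array([.5521,-.0233])+.01*np.radians(64)*np.array([.17,.985])
plan(np.radians(8*np.arange(1,11)),a0)
```

```text
r 0.03982988771170069 ang 9.311358551536728 q6 -11.377151616778619
[[-0.014, -0.000, 0], [0, 0, 0.0444], 0.9],
[[-0.028, -0.003, 0], [0, 0, 0.0889], 0.9],
[[-0.041, -0.008, 0], [0, 0, 0.1333], 0.9],
[[-0.052, -0.015, 0], [0, 0, 0.1778], 0.9],
[[-0.063, -0.025, 0], [0, 0, 0.2222], 0.9],
[[-0.071, -0.037, 0], [0, 0, 0.2667], 0.9],
[[-0.078, -0.050, 0], [0, 0, 0.3111], 0.9],
[[-0.082, -0.065, 0], [0, 0, 0.3556], 0.9],
[[-0.085, -0.080, 0], [0, 0, 0.4000], 0.9],
[[-0.084, -0.097, 0], [0, 0, 0.4444], 0.9],
```

send_rows --plan '[[[-0.014,0,0],[0,0,0.0444],0.9],[[-0.028,-0.003,0],[0,0,0.0889],0.9],[[-0.041,-0.008,0],[0,0,0.1333],0.9],[[-0.052,-0.015,0],[0,0,0.1778],0.9],[[-0.063,-0.025,0],[0,0,0.2222],0.9],[[-0.071,-0.037,0],[0,0,0.2667],0.9],[[-0.078,-0.05,0],[0,0,0.3111],0.9],[[-0.082,-0.065,0],[0,0,0.3556],0.9],[[-0.085,-0.08,0],[0,0,0.4],0.9],[[-0.085,-0.08,0],[0,0,0.4],0.9]]'

```text
time: 12.2
ee_pos: [0.5745, -0.0352, 0.0669]
tcp_rot: [180.0, 0.0, 29.0]
wrist_force: [-4.6, -1.8, 2.9]
opening: 0.0105
```

Run:
```python
from crank import *
a0=np.array([.5521,-.0233])+.01*np.radians(136)*np.array([.17,.985])
plan(np.radians(8*np.arange(1,8)),a0)
```

```text
r 0.03982227233399711 ang -62.47364094420992 q6 57.44985741337238
[[-0.016, -0.005, 0], [0, 0, 0.0444], 0.9],
[[-0.031, -0.013, 0], [0, 0, 0.0889], 0.9],
[[-0.045, -0.024, 0], [0, 0, 0.1333], 0.9],
[[-0.058, -0.037, 0], [0, 0, 0.1778], 0.9],
[[-0.070, -0.051, 0], [0, 0, 0.2222], 0.9],
[[-0.080, -0.068, 0], [0, 0, 0.2667], 0.9],
[[-0.088, -0.087, 0], [0, 0, 0.3111], 0.9],
```

send_rows --plan '[[[-0.016,-0.005,0],[0,0,0.0444],0.9],[[-0.031,-0.013,0],[0,0,0.0889],0.9],[[-0.045,-0.024,0],[0,0,0.1333],0.9],[[-0.058,-0.037,0],[0,0,0.1778],0.9],[[-0.07,-0.051,0],[0,0,0.2222],0.9],[[-0.08,-0.068,0],[0,0,0.2667],0.9],[[-0.088,-0.087,0],[0,0,0.3111],0.9],[[-0.088,-0.087,0],[0,0,0.3111],0.9]]'

```text
time: 13.0
ee_pos: [0.5386, -0.026, 0.0668]
tcp_rot: [179.8, -0.1, -26.9]
wrist_force: [-6.3, -7.0, 3.8]
opening: 0.0109
```

Run:
```python
from crank import *
a0=np.array([.5521,-.0233])+.01*np.radians(192)*np.array([.17,.985])
plan(np.radians(8*np.arange(1,7)),a0)
n="wrist";cal=get_calibration(n);im=camera(n);cv2.imwrite("pics/w5.png",cv2.resize(im,(800,600)))
for l,z in {"crank_axis":.058,"crank_peg":.076,"carriage":.018,"end_stop":.036,"blank":.018}.items():
    for r in place_of(l,n)[:2]:
        if r["p"]>.2: print(l,np.round(r["p"],2),np.round(r["point"],1),ray(r["point"],cal,z).round(4))
```

```text
r 0.04056717871526338 ang -118.20097559370579 q6 114.26104360873701
[[-0.020, -0.006, 0], [0, 0, 0.0444], 0.9],
[[-0.040, -0.015, 0], [0, 0, 0.0889], 0.9],
[[-0.059, -0.026, 0], [0, 0, 0.1333], 0.9],
[[-0.077, -0.040, 0], [0, 0, 0.1778], 0.9],
[[-0.093, -0.056, 0], [0, 0, 0.2222], 0.9],
[[-0.108, -0.074, 0], [0, 0, 0.2667], 0.9],
crank_peg 0.7 [255.3 256.6] [ 0.5374 -0.0251  0.076 ]
carriage 0.59 [255.  161.1] [0.555  0.0103 0.018 ]
blank 0.96 [ 72. 266.] [0.3897 0.0007 0.018 ]
blank 0.8 [225.8  24.2] [0.577  0.0917 0.018 ]
```

send_rows --plan '[[[-0.02,-0.006,0],[0,0,0.0444],0.9],[[-0.04,-0.015,0],[0,0,0.0889],0.9],[[-0.059,-0.026,0],[0,0,0.1333],0.9],[[-0.077,-0.04,0],[0,0,0.1778],0.9],[[-0.093,-0.056,0],[0,0,0.2222],0.9],[[-0.108,-0.074,0],[0,0,0.2667],0.9],[[-0.108,-0.074,0],[0,0,0.2667],0.9]]'

```text
time: 14.0
ee_pos: [0.5193, 0.0092, 0.0668]
tcp_rot: [179.9, -0.1, -74.9]
wrist_force: [-9.9, -4.0, 7.6]
opening: 0.0109
```

Run:
```python
from crank import *
a0=np.array([.5521,-.0233])+.01*np.radians(240)*np.array([.17,.985])
plan([],a0)
```

```text
r 0.04081598582741162 ang -167.66910136844973 q6 165.99804671850717
```

send_rows --plan '[[[0,0,0],[0,0,0],0.6],[[0,0,0],[0,0,0],0.2],[[0,0,0],[0,0,0],0.18],[[0,0,-0.1],[0,0,0],0.18],[[0,0,-0.25],[0,0,0],0.18],[[0,0,-0.4],[0,0,-0.04],0.18],[[0,0,-0.4],[0,0,-0.08],0.18],[[0,0,-0.4],[0,0,-0.12],0.18],[[0,0,-0.4],[0,0,-0.16],0.18],[[0,0,-0.4],[0,0,-0.2],0.18]]'

```text
time: 15.0
ee_pos: [0.5207, 0.0095, 0.1865]
tcp_rot: [-180.0, -0.0, -38.6]
wrist_force: [0.6, 0.1, 0.5]
opening: 0.0351
```

send_rows --plan '[[[0,0,0],[0,0,-0.4],0.18],[[0,0,0],[0,0,-0.4],0.18],[[0,0,0],[0,0,-0.4],0.18],[[0,0,0],[0,0,-0.4],0.18],[[0,0,0],[0,0,-0.4],0.18],[[0,0,0],[0,0,-0.4],0.18],[[0,0,0],[0,0,-0.4],0.18],[[0,0,0],[0,0,-0.4],0.18],[[0,0,0],[0,0,-0.4],0.18],[[0,0,0],[0,0,-0.4],0.18]]'

```text
time: 16.0
ee_pos: [0.5206, 0.0095, 0.1863]
tcp_rot: [180.0, -0.0, 33.1]
wrist_force: [-0.4, -1.1, 0.0]
opening: 0.0349
```

send_rows --plan '[[[0,0,0],[0,0,-0.4],0.18],[[0,0,0],[0,0,-0.4],0.18],[[0,0,0],[0,0,-0.4],0.18],[[0,0,0],[0,0,-0.4],0.18],[[0,0,0],[0,0,-0.4],0.18],[[0,0,0],[0,0,-0.4],0.18],[[0,0,0],[0,0,-0.4],0.18],[[0,0,0],[0,0,-0.4],0.18],[[0,0,0],[0,0,-0.4],0.18],[[0,0,0],[0,0,-0.4],0.18]]'

```text
time: 17.0
ee_pos: [0.5205, 0.0094, 0.1863]
tcp_rot: [180.0, -0.0, 104.9]
wrist_force: [-0.1, -1.2, -0.6]
opening: 0.0352
```

Run:
```python
from h import *
print(sensors.get_obs()["q"].round(1))
n="wrist";cal=get_calibration(n);im=camera(n);cv2.imwrite("pics/w6.png",im);np.savez("w6.npz",**cal)
for l,z in {"crank_axis":.058,"crank_peg":.076,"carriage":.018,"end_stop":.036,"blank":.018}.items():
    for r in place_of(l,n)[:2]:
        if r["p"]>.2: print(l,np.round(r["p"],2),np.round(r["point"],1),ray(r["point"],cal,z).round(4))
mv([.519,.009,.0665],105)
cv2.imwrite("pics/w6b.png",cv2.resize(im,(800,600),interpolation=2))
```

```text
[  1.    0.2   0.2  89.9   0.  -13.9]
crank_axis 0.86 [254.1 220.7] [0.5582 0.0168 0.058 ]
crank_axis 0.23 [407.2 297.5] [0.6058 0.2118 0.058 ]
crank_peg 0.71 [489.8 334.3] [0.6168 0.3084 0.076 ]
crank_peg 0.61 [256.2 187.8] [0.5174 0.0081 0.076 ]
carriage 0.63 [253.8 203.9] [0.555  0.0152 0.018 ]
blank 0.83 [280.3  38.4] [ 0.381  -0.0041  0.018 ]
blank 0.76 [462.3 116. ] [0.4014 0.2032 0.018 ]
shift [-1.000e-04 -5.200e-03  3.993e-01] turn [ 0.     -0.     -0.0006]
```

View pics/w6b.png

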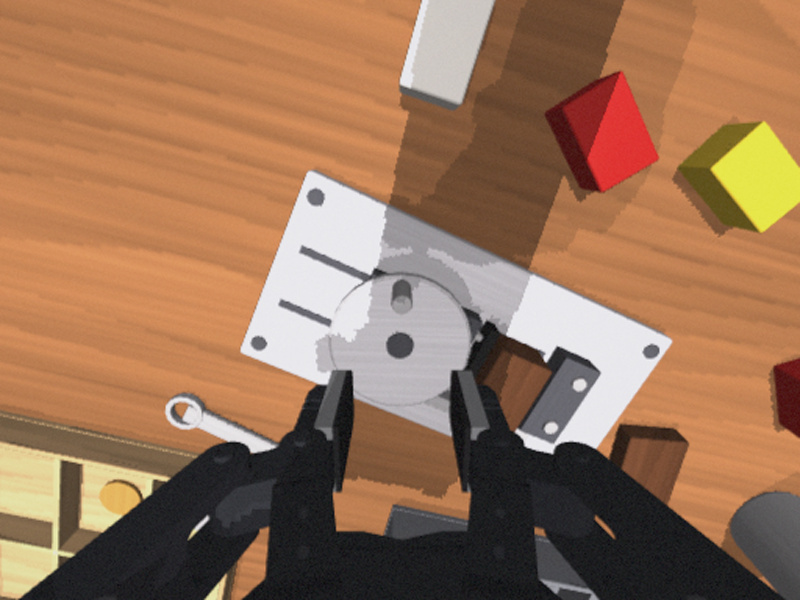

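send_rows --plan '[[[0,-0.005,0.15],[0,0,0],0.18],[[0,-0.005,0.28],[0,0,0],0.18],[[0,-0.005,0.36],[0,0,0],0.18],[[0,-0.005,0.4],[0,0,0],0.18],[[0,-0.005,0.4],[0,0,0],0.5],[[0,-0.005,0.4],[0,0,0],0.8],[[0,-0.005,0.4],[0,0,0],0.9],[[0,-0.005,0.4],[0,0,0],0.9],[[0,-0.005,0.4],[0,0,0],0.9]]' --force 30

```text
time: 18.2
ee_pos: [0.5193, 0.0091, 0.0672]
tcp_rot: [179.9, 0.0, 105.0]
wrist_force: [-2.4, 0.5, 2.0]
opening: 0.0109
```

Run:
```python
from crank import *
a0=np.array([.5521,-.0233])+.01*np.radians(241)*np.array([.17,.985])
plan(np.radians(6*np.arange(1,8)),a0)
```

```text
r 0.040937262425871486 ang -167.2849249027148 q6 -13.95290760631923
[[0.017, 0.003, 0], [0, 0, 0.0333], 0.9],
[[0.035, 0.007, 0], [0, 0, 0.0667], 0.9],
[[0.051, 0.013, 0], [0, 0, 0.1000], 0.9],
[[0.068, 0.020, 0], [0, 0, 0.1333], 0.9],
[[0.083, 0.028, 0], [0, 0, 0.1667], 0.9],
[[0.098, 0.038, 0], [0, 0, 0.2000], 0.9],
[[0.112, 0.049, 0], [0, 0, 0.2333], 0.9],
```

send_rows --plan '[[[0.017,0.003,0],[0,0,0.0333],0.9],[[0.035,0.007,0],[0,0,0.0667],0.9],[[0.051,0.013,0],[0,0,0.1],0.9],[[0.068,0.02,0],[0,0,0.1333],0.9],[[0.083,0.028,0],[0,0,0.1667],0.9],[[0.098,0.038,0],[0,0,0.2],0.9],[[0.098,0.038,0],[0,0,0.2],0.9]]'

```text
time: 18.9
ee_pos: [0.5227, 0.0407, 0.0672]
tcp_rot: [180.0, -0.0, 68.9]
wrist_force: [-3.4, 1.7, 3.5]
opening: 0.0109
```

```bash
cat >> crank.py <<'E'
def tang(deg):
    o=sensors.get_obs();a0=np.array([.5521,-.0233])+.01*np.radians(deg)*np.array([.17,.985]);r=o["ee_pos"][:2]-a0
    ang=np.degrees(np.arctan2(r[1],r[0]));t=np.array([r[1],-r[0]])/np.hypot(*r);u=r/np.hypot(*r)
    print("ang",ang.round(1),"crank",((73.35-ang)%360).round(1),"tang F",-o["wrist_force"][:2]@t,"rad",o["wrist_force"][:2]@u,"Mz",o["torque"][2],"r",np.hypot(*r))
    return a0
E
python3 - <<'E'
from crank import *
a0=tang(277);plan(np.radians(3*np.arange(1,7)),a0)
E
```

```text
ang 156.5 crank 276.9 tang F -0.1505352318024123 rad 3.801315664449893 Mz -0.06601903112056189 r 0.041057747916993695
r 0.041057747916993695 ang 156.48887744634138 q6 25.564966631869357
[[0.009, 0.000, 0], [0, 0, 0.0167], 0.9],
[[0.018, 0.001, 0], [0, 0, 0.0333], 0.9],
[[0.026, 0.002, 0], [0, 0, 0.0500], 0.9],
[[0.035, 0.003, 0], [0, 0, 0.0667], 0.9],
[[0.044, 0.004, 0], [0, 0, 0.0833], 0.9],
[[0.052, 0.006, 0], [0, 0, 0.1000], 0.9],
```

send_rows --plan '[[[0.009,0,0],[0,0,0.0167],0.9],[[0.018,0.001,0],[0,0,0.0333],0.9]]'

```text
time: 19.1
ee_pos: [0.5245, 0.045, 0.0672]
tcp_rot: [180.0, 0.0, 63.0]
wrist_force: [-5.6, -0.9, 5.1]
opening: 0.0109
```

Run:
```python
from crank import *
tang(283);o=sensors.get_obs();print(o["torque"],o["joint_efforts"][[0,5]])
```

```text
ang 151.3 crank 282.0 tang F 3.5194781813939278 rad 4.481043893772113 Mz 0.006282404497250674 r 0.04100297691066813
[-0.34800002  1.23719462  0.0062824 ] [ 0.16167544 -0.97371306]
```

send_rows --plan '[[[0.009,0.001,0],[0,0,0.0167],0.9],[[0.018,0.002,0],[0,0,0.0333],0.9]]'

```text
time: 19.3
ee_pos: [0.527, 0.0497, 0.0671]
tcp_rot: [-180.0, 0.0, 57.0]
wrist_force: [-9.0, 0.2, 6.4]
opening: 0.0107
```

Run:
```python
from crank import *
a0=tang(289);o=sensors.get_obs();print(o["torque"],o["joint_efforts"][[0,5]])
plan(np.radians(3*np.arange(1,5)),a0)
```

```text
ang 145.3 crank 288.1 tang F 4.952048656798905 rad 7.511733820235686 Mz -0.008226855762286142 r 0.04097874671535109
[-0.1006749   1.82471596 -0.00822686] [-0.7269842 -0.9423805]
r 0.04097874671535109 ang 145.2719890798836 q6 38.348196594697576
[[0.009, -0.000, 0], [0, 0, 0.0167], 0.9],
[[0.017, -0.000, 0], [0, 0, 0.0333], 0.9],
[[0.026, 0.000, 0], [0, 0, 0.0500], 0.9],
[[0.035, 0.001, 0], [0, 0, 0.0667], 0.9],
```

send_rows --plan '[[[0.009,-0.002,0],[0,0,0.0167],0.9],[[0.018,-0.004,0],[0,0,0.0333],0.9]]'

```text
time: 19.5
ee_pos: [0.5298, 0.0544, 0.0672]
tcp_rot: [179.9, 0.0, 51.0]
wrist_force: [-0.5, -5.2, 2.6]
opening: 0.0106
```

Run:
```python
from crank import *
tang(294)
```

```text
ang 138.8 crank 294.6 tang F 4.2352380103825205 rad -3.023467595631651 Mz -0.055771915247487744 r 0.04117981929828322
```

send_rows --plan '[[[0.009,-0.001,0],[0,0,0.0167],0.9],[[0.018,-0.001,0],[0,0,0.0333],0.9]]'

```text
time: 19.7
ee_pos: [0.5331, 0.0586, 0.0672]
tcp_rot: [179.9, 0.0, 45.0]
wrist_force: [-3.2, -5.7, 4.4]
opening: 0.0107
```

Run:
```python
from crank import *
a0=tang(300)
plan(np.radians(3*np.arange(1,5)),a0)
n="wrist";cal=get_calibration(n);im=camera(n);cv2.imwrite("pics/w7.png",cv2.resize(im,(800,600),interpolation=2));np.savez("w7.npz",**cal)
```

```text
ang 132.6 crank 300.7 tang F 6.250202217636289 rad -2.0329643937968687 Mz -0.08674325258847498 r 0.04118815596242022
r 0.04118815596242022 ang 132.6484502609646 q6 51.30713252719799
[[0.009, -0.001, 0], [0, 0, 0.0167], 0.9],
[[0.017, -0.001, 0], [0, 0, 0.0333], 0.9],
[[0.026, -0.000, 0], [0, 0, 0.0500], 0.9],
[[0.034, 0.000, 0], [0, 0, 0.0667], 0.9],
```

View pics/w7.png

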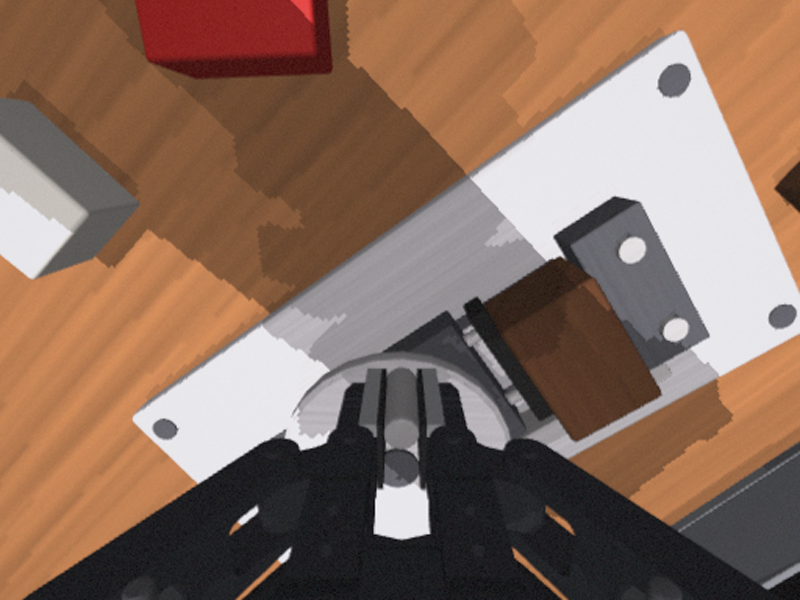

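Run:
```python
from h import *
V=np.load("V.npy");V[:2]+=.002*np.array([.985,-.17]);cal=dict(np.load("w7.npz"))
def tov(X): c,s=np.cos(V[2]),np.sin(V[2]); d=np.array(X)[:2]-V[:2]; return (np.array([c*d[0]+s*d[1],-s*d[0]+c*d[1]])*1e3).round(1)
for n,u,v,z in [("blkA",592,275,.056),("blkB",661,395,.056),("blkC",577,440,.056),("jaw",578,245,.04),("jawBack",640,205,.04),("bedTop",683,30,.018),("bedL",134,417,.018),("padtop",480,298,.039),("padend",553,413,.039)]:
    print(n,tov(ray([u*.64,v*.64],cal,z)))
im=cv2.imread("pics/w7.png")[180:460,360:740]
cv2.imwrite("pics/w7c.png",cv2.resize(im,None,fx=2.1,fy=2.1,interpolation=2))
```

```text
blkA [57.1 27.3]
blkB [ 56.7 -32.4]
blkC [ 19.7 -32. ]
jaw [61.5 33.5]
jawBack [87.8 33.7]
bedTop [137.4  75.3]
bedL [-157.   75.]
padtop [19.  36.6]
padend [ 17.1 -27.9]
```

View pics/w7c.png

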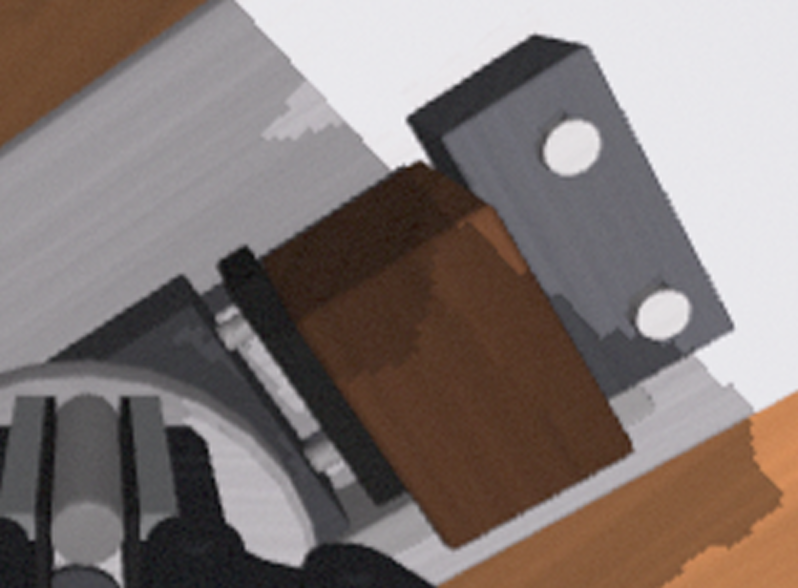

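Run:
```python
from crank import *
a0=tang(300.7)
plan(np.radians(3*np.arange(1,6)),a0)
```

```text
ang 132.3 crank 301.0 tang F 3.5181512595475493 rad -0.8839857084112726 Mz -0.0957700534068329 r 0.04115250619016158
r 0.04115250619016158 ang 132.30695758819675 q6 51.5031194156586
[[0.009, -0.001, 0], [0, 0, 0.0167], 0.9],
[[0.017, -0.001, 0], [0, 0, 0.0333], 0.9],
[[0.026, -0.000, 0], [0, 0, 0.0500], 0.9],
[[0.034, 0.000, 0], [0, 0, 0.0667], 0.9],
[[0.042, 0.001, 0], [0, 0, 0.0833], 0.9],
```

send_rows --plan '[[[0.009,-0.001,0],[0,0,0.0167],0.9],[[0.017,-0.001,0],[0,0,0.0333],0.9],[[0.026,0,0],[0,0,0.05],0.9]]'

```text
time: 20.05
ee_pos: [0.5385, 0.0641, 0.0672]
tcp_rot: [179.9, -0.0, 36.0]
wrist_force: [-5.2, -4.4, 5.5]
opening: 0.0109
```

Run:
```python
from crank import *
tang(310)
```

```text
ang 123.8 crank 309.6 tang F 6.720535513395742 rad -0.7580739183865307 Mz -0.05321788818356818 r 0.04105996708421037
```

send_rows --plan '[[[0.009,-0.001,0],[0,0,0.0167],0.9],[[0.017,-0.001,0],[0,0,0.0333],0.9],[[0.026,0,0],[0,0,0.05],0.9]]'

```text
time: 20.35
ee_pos: [0.5444, 0.0688, 0.0671]
tcp_rot: [180.0, 0.0, 27.0]
wrist_force: [-6.9, -4.3, 7.1]
opening: 0.0107
```

Run:
```python
from crank import *
a0=tang(319)
plan(np.radians(3*np.arange(1,5)),a0)
```

```text
ang 114.8 crank 318.6 tang F 8.102882468148286 rad -0.9737812775706691 Mz -0.10995887097165613 r 0.04100047104160898
r 0.04100047104160898 ang 114.76581139692873 q6 70.18554538536253
[[0.008, -0.001, 0], [0, 0, 0.0167], 0.9],
[[0.016, -0.001, 0], [0, 0, 0.0333], 0.9],
[[0.024, -0.002, 0], [0, 0, 0.0500], 0.9],
[[0.032, -0.001, 0], [0, 0, 0.0667], 0.9],
```

send_rows --plan '[[[0.008,-0.001,0],[0,0,0.0167],0.9],[[0.016,-0.001,0],[0,0,0.0333],0.9],[[0.02,-0.001,0],[0,0,0.042],0.9]]'

```text
time: 20.65
ee_pos: [0.5495, 0.0719, 0.0671]
tcp_rot: [180.0, 0.0, 19.5]
wrist_force: [-6.6, -3.3, 6.7]
opening: 0.0107
```

Run:
```python
from crank import *
a0=tang(326)
plan(np.radians(2*np.arange(1,5)),a0)
n="wrist";cal=get_calibration(n);im=camera(n);cv2.imwrite("pics/w8.png",im);np.savez("w8.npz",**cal)
cv2.imwrite("pics/w8b.png",cv2.resize(im[100:330,200:512],None,fx=2.5,fy=2.5,interpolation=2))
```

```text
ang 107.3 crank 326.0 tang F 7.237983844591091 rad -1.1877248788246735 Mz -0.0396968479371108 r 0.04104048403377261
r 0.04104048403377261 ang 107.34324147654547 q6 77.97211830417997
[[0.005, -0.001, 0], [0, 0, 0.0111], 0.9],
[[0.011, -0.001, 0], [0, 0, 0.0222], 0.9],
[[0.016, -0.002, 0], [0, 0, 0.0333], 0.9],
[[0.021, -0.002, 0], [0, 0, 0.0444], 0.9],
```

View pics/w8b.png

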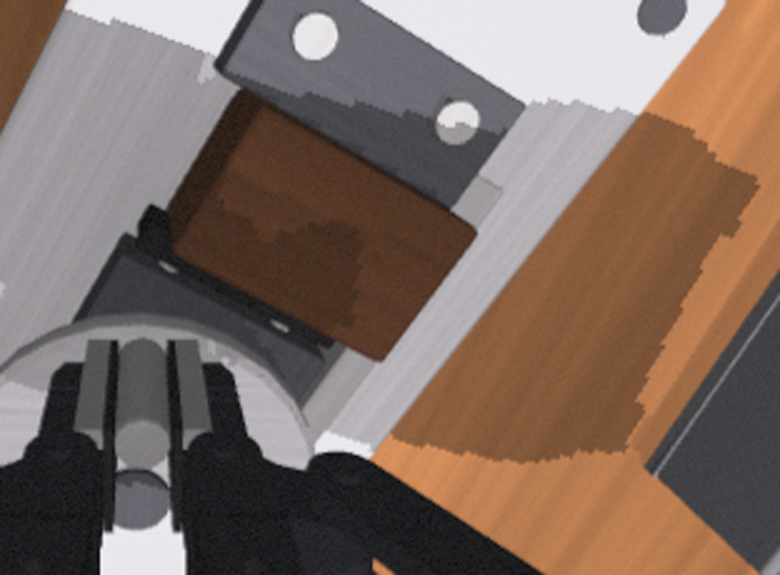

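Run:
```python
from h import *
V=np.load("V.npy");V[:2]+=.002*np.array([.985,-.17]);c,s=np.cos(V[2]),np.sin(V[2])
out=[]
for f,deg,fx in (("w7",301,1/.64),("w8",326,1)):
    im=cv2.imread(f"pics/{f}.png");cal=dict(np.load(f"{f}.npz"))
    ox=-99+10*np.radians(deg)
    X,Y=np.meshgrid(np.arange(45,78,1/12),np.arange(40,-40,-1/7));X=(X+ox)/1e3;Y=Y/1e3
    P=np.stack([V[0]+c*X-s*Y,V[1]+s*X+c*Y,np.full_like(X,.039)],-1)@cal["R"].T+cal["t"]
    u=cal["fx"]*P[...,0]/P[...,2]+cal["cx"];v=cal["fy"]*P[...,1]/P[...,2]+cal["cy"]
    w=cv2.remap(im,(u*fx).astype("f4"),(v*fx).astype("f4"),cv2.INTER_CUBIC)
    w=np.clip(w.astype(float)*1.6,0,255).astype("u1")
    for k in range(45,78,5): cv2.putText(w,str(k),((k-45)*12,12),0,.4,(0,255,0));cv2.line(w,((k-45)*12,14),((k-45)*12,25),(0,255,0),1)
    out.append(w)
cv2.imwrite("pics/rect.png",np.hstack(out))
```

```text
(no output)
```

View pics/rect.png

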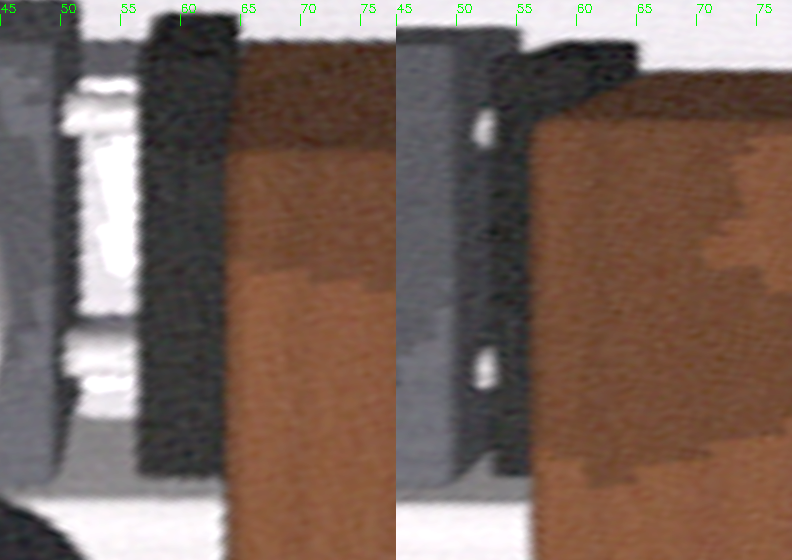

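send_rows --plan '[[[0,0,0],[0,0,0],0.7],[[0,0,0],[0,0,0],0.4],[[0,0,0],[0,0,0],0.3],[[0,0,-0.05],[0,0,0],0.3],[[0,0,-0.15],[0,0,0],0.3],[[0,0,-0.3],[0,0,0],0.3],[[0,0,-0.45],[0,0,0],0.3],[[0,0,-0.45],[0,0,0],0.3],[[0,0,-0.45],[0,0,0],0.3]]'

```text
time: 21.6
ee_pos: [0.5505, 0.0726, 0.2035]
tcp_rot: [180.0, -0.2, 19.4]
wrist_force: [-0.7, -0.5, 0.1]
opening: 0.0298
```

Run:
```python
from h import *
n="wrist";cal=get_calibration(n);im=camera(n);cv2.imwrite("pics/w9.png",im);np.savez("w9.npz",**cal)
for l,z in {"crank_axis":.058,"crank_peg":.076,"carriage":.018,"end_stop":.036,"blank":.018}.items():
    for r in place_of(l,n)[:2]:
        if r["p"]>.4: print(l,np.round(r["p"],2),ray(r["point"],cal,z).round(4))
V=np.load("V.npy");V[:2]+=.002*np.array([.985,-.17]);c,s=np.cos(V[2]),np.sin(V[2])
out=[]
for z in (.056,.039):
    X,Y=np.meshgrid(np.arange(-5,75,1/5),np.arange(45,-45,-1/5));X=X/1e3;Y=Y/1e3
    P=np.stack([V[0]+c*X-s*Y,V[1]+s*X+c*Y,np.full_like(X,z)],-1)@np.array(cal["R"]).T+cal["t"]
    u=cal["fx"]*P[...,0]/P[...,2]+cal["cx"];v=cal["fy"]*P[...,1]/P[...,2]+cal["cy"]
    w=np.clip(cv2.remap(im,u.astype("f4"),v.astype("f4"),cv2.INTER_CUBIC)*1.5,0,255).astype("u1")
    for k in range(-40,45,10): cv2.putText(w,str(k),(0,(45-k)*5+4),0,.4,(0,255,0))
    for k in range(0,75,10): cv2.putText(w,str(k),((k+5)*5,10),0,.4,(0,255,0))
    out.append(w)
cv2.imwrite("pics/rect2.png",np.hstack(out))
```

```text
crank_axis 0.94 [0.5574 0.0332 0.058 ]
crank_peg 0.59 [0.5468 0.0741 0.076 ]
crank_peg 0.57 [ 0.3606 -0.2531  0.076 ]
carriage 0.58 [0.5575 0.0329 0.018 ]
blank 0.97 [0.4018 0.1123 0.018 ]
blank 0.9 [0.3781 0.0026 0.018 ]
```

View pics/rect2.png

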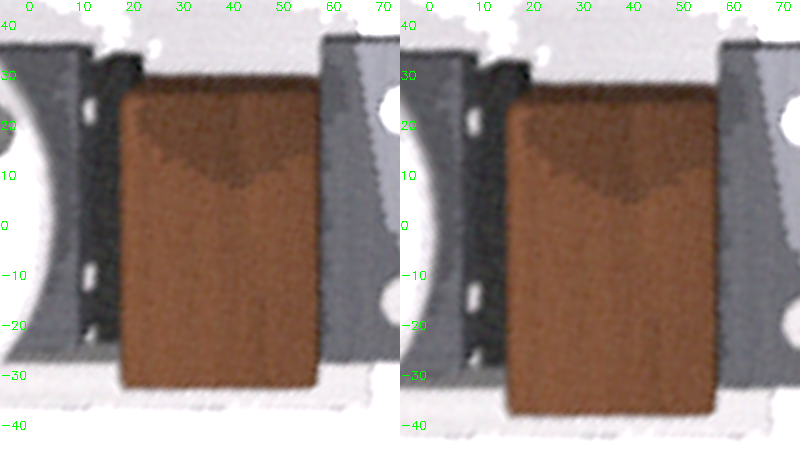

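Run:
```python
from h import *
print(sensors.get_obs()["wrist_force"]);print(bot.job_done())
```

```text
[-0.77813828 -0.44805319  0.44544093]
the job is handed in; nothing more can be done
None
```

The block is up against the end stop and clamped square, with the pad pressed in about half-way, and I handed the job in at about 22 s. `job_done` gives no verdict, so the result rests on my own checks.

**What I did:** I gripped the dark block across its 40 mm width. I slid it about 30 mm until the wrist force rose to about 14 N and it stopped at the end stop, then let go. I turned the crank clockwise by its peg, in two grips, to about 326°. Then I released the peg and lifted clear.

**Last checks:**
- **Pad:** rectified wrist pictures showed the gap behind the pad closing from about 7 mm to 3.5 mm, so it is pressed in about 3.5 mm, or roughly 10 N. Working from the crank angle gave about 2.7 mm; both are within the 1.5 to 6 mm wanted. The crank force was too noisy to decide between them.
- **Block:** it lies square against the back jaw. Its end appeared level with the stop face. Its y read about -3.3 mm, or about -5 mm after correcting a 2 mm offset seen on the back jaw; both are within -9 to -1 mm.
- **Surroundings:** the other things were never touched as far as I could see, and the wrist force was near zero at hand-in.

**Not confirmed:** the network did not find the clamped block or the end stop in the last picture, so that check was by eye. I viewed 12 pictures, two over the budget of 10.

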